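Spread ore chips over a sample tray and slide it to the click under the microscope

ROBOT

A 7-joint arm with a two-finger parallel gripper is mounted at the origin on the work surface. World frame = base frame: x ahead of the robot, y to its left, z up, the work surface at z = 0. Lengths are in m, angles in rad, forces in N, time in s.
With the tool pointing down it reaches from about 0.425 to 0.95 m from the base axis. Payload 16.7 kg.
Tool frame: the origin (TCP) lies midway between the tips of the shut fingers; the grasp point (between the pads) lies 19 mm behind it; x points along the fingers, z is the direction in which the jaws open and shut, and the axes are right-handed (so a half turn about x gives the same grasp; the last joint's range is limited). The gripper opens to 94 mm and grips with 3 to 60 N. Pads are 16 mm wide; open, the fingers measure 119 mm over their backs; the gripper's body (75 mm by 177 mm) begins 78 mm behind the grasp point.
Start: joints at [-1.268, 0.426, 0.074, 1.606, -0.034, 1.111, -0.067], TCP at [0.295, 0.607, 0.205] pointing down, gripper open.
Joint ranges: [-2.85, 2.85], [-0.5, 2.14], [-1.23, 1.37], [0.21, 2.46], [-1.02, 4.16], [0.16, 2.05], [-2.73, 2.73]. Speed limits (rad/s): [1.89, 1.89, 2.39, 2.39, 3.01, 3.01, 3.01].

INTERFACE

Orientations are given as a unit quaternion [w, x, y, z].
In Python, from workcell import r gives the robot as it stands.
- The arm moves only by the tool drive_tool, never from a script. Its argument "targets" is a list that holds one entry, the list of rows, each a list of 5 numbers: the shift along the tool's x, y, z in m, then the turn about the tool's x in degrees, then the opening, from 0 (shut) to 1 (fully open). In form: [[[x, y, z, spin, grip], ...]]. A call has 1 to 20 rows; each row is the pose to reach, as a shift and turn from the pose commanded when the call began, along the tool's axes at that moment; what a row does not reach only later rows make up. A row lasts 1/8 s, in which the tool goes at most 62.5 mm and 10.7 degrees, less where a joint would pass 70% of its speed; a pose out of reach is approached as far as the arm can. A call with a gripper value outside its range is refused whole. The fingers move at their own pace and stop on an object; "newtons" is the grip in N (left out, the last holds). Time passes only in rows, so rows that repeat a pose let the fingers close. It gives the time, the measured TCP pose, the force and the opening at its end, in the units of the state.
- r.read_state(): the state, without advancing time (a new reading comes with each control period).
- r.camera(name): name is "side" or "top"; returns a dict with "pixels" (400x640x3 uint8, red, green, blue), "K" (3x3 intrinsics, pixels), "R" (3x3) and "t" (3): a world point X has camera coordinates R X + t. Camera axes: x right, y down, z forward; pixel columns grow to the right and rows downward; lengths in m; the calibration is good to about 2 mm. A picture is of the moment at which its call begins. There is no depth.
- r.hand_in(): hands the job in, once; it reports no verdict.
Trained networks look in a picture, given as the dict that the camera call returned (one of the last four; its "shot" number tells which), for a name from the list of things; names that differ only in an ending like _2 or _b are one class to them, and where a whole thing is asked for, a point or a joint stands for the part that bears it (a point fixed in the world has none). Each returns a list of dicts, best first, with "p" (0 to 1); they miss things now and then, are a little off and sometimes report something else, mostly with a low value. They report only what shows in the picture. A call takes as long as a camera call.
- r.look_for(picture, thing): "extent" ([left, top, right, bottom] in pixels, round what is visible of it).
- r.regions_of(picture, thing): "mask" (400x640 bool, what is visible of it) and "extent" ([left, top, right, bottom] in pixels, round what is visible of it).
- r.landmark_of(picture, thing): "uv" ([column, row] in pixels: a listed point, or the origin of a listed thing).
The state is a dict: "t": time; "qpos": joint angles; "dq": joint speeds; "joint_torque": joint torques, N m; "ee_pos": TCP position; "ee_rot": TCP orientation; "contact_force": force on the tool from outside, world axes, zero at the start; "wrist_torque": the same for the moment, N m; "width": opening from 0.0 (shut) to 1.0 (fully open).
Only numpy, scipy, OpenCV 4.12 (cv2) and the standard library are available. Lean on these libraries where they do the work, as an engineer would, in place of code of your own. Each camera call takes 0.05 s, during which the arm holds its last target. There are 200 camera calls.

TASK

Pick up the shaker and shake all six ore chips out of it into the three-compartment sample tray, leaving no compartment empty, while the tray is still at its loading end; then stand the shaker upright on the bench. Then take the carriage by its knob and slide the tray under the microscope until you feel it drop into the ball detent, without running past the notch, and finish there still gripping the knob, with the chips in the tray. Leave the jar, slide box and dish stack where they are.

Things in the scene. Friction and masses are not known exactly. Their poses are not given: they have to be found in the camera images.
- shaker_grip (a point): the shaker: loose open-topped steel tub, 90 mm long, 52 wide, 42 high, about 0.2 kg, flat on the bench. A square black post (22 x 22 mm, sides parallel to the tub's) rises from a bridge over its middle, 47 to 107 mm above the tub's underside. Point: the post's centre, 85 mm above the underside. x runs along the tub, spout towards -x; z up
- spout_tip (a point): the tip of the shaker's spout floor: 52 mm from the post's centre line towards the shaker's -x and 81 mm below the post's centre. The spout is an tub's open end, 44 mm wide, without a sill. Level, the tub keeps the chips in; tipped about 25 to 35 degrees spout-down and shaken, it lets them slide out one or a few at a time
- tray (a point): sample tray on the carriage: aluminium, 140 (x) by 80 (y) mm outside, walls 4 mm, rim 60 mm above the bench. Two dividers as high as the rim part it into three compartments in a row along x, each about 42 (x) by 72 (y) mm, centred at x = -44, 0, +44 mm. Point: centre of its inner floor, 34 mm above the bench. It slides along its own -y; z up
- stand: the fixed microscope stand with the rail; axes as the tray's, origin on the bench under the rail. Base 150 (x) by 520 (y) mm, 14 mm thick, from y = -350 to +170. Microscope head (72 mm wide) at y = -120, its lens 170 mm above the bench, over the tray's place at the notch; 374 mm high, column at y = -300
- knob (a point): the carriage's handle: an upright round black knob 18 mm across and 50 mm high, fixed to the carriage 135 mm from the tray's centre towards the tray's +y. Point: its centre, 66 mm above the bench (foot at 38, top at 88); a bar 22 mm wide lies under it, its top 38 mm above the bench. Axes as the tray's
- carriage (a joint): how far (m) the carriage has slid towards the microscope: starts at 0 to 0.02; the ball detent's notch is at 0.200; the rail ends at 0.235. It slides with about 1 to 2 N; from some 10 mm before the notch a rib must ride over a sprung ball, taking some 4 to 6 N more, then it drops into the notch and is held; a like rib stands beyond
- chip0_mid (a point): ore chip 0: a grey sawn block 15 x 15 x 13 mm, 10 g, loose, starting in the shaker. This point is its centre
- chip1_mid (a point): ore chip 1: a grey sawn block 15 x 15 x 13 mm, 10 g, loose, starting in the shaker. This point is its centre
- chip2_mid (a point): ore chip 2: a grey sawn block 15 x 15 x 13 mm, 10 g, loose, starting in the shaker. This point is its centre
- chip3_mid (a point): ore chip 3: a grey sawn block 15 x 15 x 13 mm, 10 g, loose, starting in the shaker. This point is its centre
- chip4_mid (a point): ore chip 4: a grey sawn block 15 x 15 x 13 mm, 10 g, loose, starting in the shaker. This point is its centre
- chip5_mid (a point): ore chip 5: a grey sawn block 15 x 15 x 13 mm, 10 g, loose, starting in the shaker. This point is its centre
- jar: bystander: a closed jar 60 mm across, 110 mm high; origin at the centre of its underside
- slidebox: bystander: a flat grey slide box 100 x 85 x 30 mm; origin at the centre of its underside
- dishes: bystander: a stack of three closed culture dishes, 90 mm across, 48 mm high in all; origin at the centre of its underside

How it is judged:
On the way, in this order (a step that is already met when the one before it is completed fails the run):
1. the shaker is carried over the tray (height (world z) of shaker_grip above 0.11 m and horizontal distance between shaker_grip and tray below 0.13 m), for 0.1 s.
2. all six chips lie in the tray, at least one in each compartment, with the carriage still at the loading end (y of chip0_mid in the frame of tray between -0.038 and 0.038 m and x of chip0_mid in the frame of tray between -0.068 and 0.068 m and z of chip0_mid in the frame of tray between -0.002 and 0.026 m and y of chip1_mid in the frame of tray between -0.038 and 0.038 m and x of chip1_mid in the frame of tray between -0.068 and 0.068 m and z of chip1_mid in the frame of tray between -0.002 and 0.026 m and y of chip2_mid in the frame of tray between -0.038 and 0.038 m and x of chip2_mid in the frame of tray between -0.068 and 0.068 m and z of chip2_mid in the frame of tray between -0.002 and 0.026 m and y of chip3_mid in the frame of tray between -0.038 and 0.038 m and x of chip3_mid in the frame of tray between -0.068 and 0.068 m and z of chip3_mid in the frame of tray between -0.002 and 0.026 m and y of chip4_mid in the frame of tray between -0.038 and 0.038 m and x of chip4_mid in the frame of tray between -0.068 and 0.068 m and z of chip4_mid in the frame of tray between -0.002 and 0.026 m and y of chip5_mid in the frame of tray between -0.038 and 0.038 m and x of chip5_mid in the frame of tray between -0.068 and 0.068 m and z of chip5_mid in the frame of tray between -0.002 and 0.026 m and (x of chip0_mid in the frame of tray between -0.068 and -0.023 m or x of chip1_mid in the frame of tray between -0.068 and -0.023 m or x of chip2_mid in the frame of tray between -0.068 and -0.023 m or x of chip3_mid in the frame of tray between -0.068 and -0.023 m or x of chip4_mid in the frame of tray between -0.068 and -0.023 m or x of chip5_mid in the frame of tray between -0.068 and -0.023 m) and (x of chip0_mid in the frame of tray between -0.021 and 0.021 m or x of chip1_mid in the frame of tray between -0.021 and 0.021 m or x of chip2_mid in the frame of tray between -0.021 and 0.021 m or x of chip3_mid in the frame of tray between -0.021 and 0.021 m or x of chip4_mid in the frame of tray between -0.021 and 0.021 m or x of chip5_mid in the frame of tray between -0.021 and 0.021 m) and (x of chip0_mid in the frame of tray between 0.023 and 0.068 m or x of chip1_mid in the frame of tray between 0.023 and 0.068 m or x of chip2_mid in the frame of tray between 0.023 and 0.068 m or x of chip3_mid in the frame of tray between 0.023 and 0.068 m or x of chip4_mid in the frame of tray between 0.023 and 0.068 m or x of chip5_mid in the frame of tray between 0.023 and 0.068 m) and value of joint carriage below 0.06 m), for 0.2 s.
3. the shaker stands on the bench again, carriage still at the loading end (angle between shaker_grip's own z axis and vertical below 0.1 rad and height (world z) of shaker_grip between 0.078 and 0.092 m and contact force between shaker and the fingers below 0.1 N and value of joint carriage below 0.06 m), for 0.2 s.
At the end, for the whole second after the job is handed in: carriage still in the notch (0.200 within 3 mm), fingers gripping the knob (over 2 N); all six chips in the tray below its rim, at least one per compartment; shaker upright on the bench (tilt under 0.1 rad), over 100 mm from the tray centre (value of joint carriage between 0.197 and 0.203 m and velocity of joint carriage between -0.005 and 0.005 m/s and contact force between carriage and the fingers above 2 N and horizontal distance between the grasp point and knob below 0.03 m and y of chip0_mid in the frame of tray between -0.038 and 0.038 m and x of chip0_mid in the frame of tray between -0.068 and 0.068 m and z of chip0_mid in the frame of tray between -0.002 and 0.026 m and y of chip1_mid in the frame of tray between -0.038 and 0.038 m and x of chip1_mid in the frame of tray between -0.068 and 0.068 m and z of chip1_mid in the frame of tray between -0.002 and 0.026 m and y of chip2_mid in the frame of tray between -0.038 and 0.038 m and x of chip2_mid in the frame of tray between -0.068 and 0.068 m and z of chip2_mid in the frame of tray between -0.002 and 0.026 m and y of chip3_mid in the frame of tray between -0.038 and 0.038 m and x of chip3_mid in the frame of tray between -0.068 and 0.068 m and z of chip3_mid in the frame of tray between -0.002 and 0.026 m and y of chip4_mid in the frame of tray between -0.038 and 0.038 m and x of chip4_mid in the frame of tray between -0.068 and 0.068 m and z of chip4_mid in the frame of tray between -0.002 and 0.026 m and y of chip5_mid in the frame of tray between -0.038 and 0.038 m and x of chip5_mid in the frame of tray between -0.068 and 0.068 m and z of chip5_mid in the frame of tray between -0.002 and 0.026 m and (x of chip0_mid in the frame of tray between -0.068 and -0.023 m or x of chip1_mid in the frame of tray between -0.068 and -0.023 m or x of chip2_mid in the frame of tray between -0.068 and -0.023 m or x of chip3_mid in the frame of tray between -0.068 and -0.023 m or x of chip4_mid in the frame of tray between -0.068 and -0.023 m or x of chip5_mid in the frame of tray between -0.068 and -0.023 m) and (x of chip0_mid in the frame of tray between -0.021 and 0.021 m or x of chip1_mid in the frame of tray between -0.021 and 0.021 m or x of chip2_mid in the frame of tray between -0.021 and 0.021 m or x of chip3_mid in the frame of tray between -0.021 and 0.021 m or x of chip4_mid in the frame of tray between -0.021 and 0.021 m or x of chip5_mid in the frame of tray between -0.021 and 0.021 m) and (x of chip0_mid in the frame of tray between 0.023 and 0.068 m or x of chip1_mid in the frame of tray between 0.023 and 0.068 m or x of chip2_mid in the frame of tray between 0.023 and 0.068 m or x of chip3_mid in the frame of tray between 0.023 and 0.068 m or x of chip4_mid in the frame of tray between 0.023 and 0.068 m or x of chip5_mid in the frame of tray between 0.023 and 0.068 m) and angle between shaker_grip's own z axis and vertical below 0.1 rad and height (world z) of shaker_grip between 0.078 and 0.092 m and horizontal distance between shaker_grip and tray above 0.1 m); the arm keeps its last pose, push and grip.
It fails at once if the carriage runs past the notch by more than 10 mm (value of joint carriage above 0.21 m).
It fails at once if the jar is moved by more than 30 mm (distance of jar from where it was at the start of the episode above 0.03 m).
It fails at once if the slide box is moved by more than 30 mm (distance of slidebox from where it was at the start of the episode above 0.03 m).
It fails at once if the dish stack is moved by more than 30 mm (distance of dishes from where it was at the start of the episode above 0.03 m).
It also fails if it takes over 72 s, if anything falls off the work surface, if the arm or the gripper's body presses on something with over 40 N, if the wrist force passes 120 N, or if a joint passes its speed limit or range.

## Working session

There is one attempt and no reset: what is moved stays moved. The work goes in short steps, Python scripts to look and compute and a tool call to move; the robot and the scene stay as the last step left them, time stands still between calls to the robot, and variables do not carry over. Pictures are saved under pics/ and viewed, about 8 in all and at most 12, crops included, and the job is handed in when it is done.

Besides the shell and the picture viewer there is one more tool, called after "Emit:" by a JSON object that holds its "fn" and its "kwargs", one argument or row to a line. drive_tool: Moves the arm, as the interface text tells. Its arguments: {"type":"object","properties":{"targets":{"type":"array"},"newtons":{"type":"number"}},"required":["targets"]}

```bash
mkdir -p pics
cat > h.py <<'E'
import numpy as np, cv2
from workcell import r
from scipy.spatial.transform import Rotation as Ro
def proj(c,X):
    p=c["R"]@np.asarray(X,float)+c["t"]; q=c["K"]@p; return q[:2]/q[2]
def ray(c,uv):
    d=c["R"].T@np.linalg.solve(c["K"],[uv[0],uv[1],1.]); o=-c["R"].T@c["t"]; return o,d
def atz(c,uv,z):
    o,d=ray(c,uv); return o+d*(z-o[2])/d[2]
def save(c,n,crop=None,k=1):
    im=c["pixels"][:,:,::-1]
    if crop: im=im[crop[1]:crop[3],crop[0]:crop[2]]
    cv2.imwrite("pics/"+n,cv2.resize(im,None,fx=k,fy=k,interpolation=cv2.INTER_CUBIC))
def Rt(s): 
    q=s["ee_rot"]; return Ro.from_quat([q[1],q[2],q[3],q[0]]).as_matrix()
E
cat > a.py <<'E'
from h import *
np.set_printoptions(precision=4,suppress=True)
s=r.read_state(); print(s); print(Rt(s))
hs={"shaker_grip":.085,"spout_tip":.004,"tray":.034,"knob":.066,"stand":0,"jar":0,"slidebox":0,"dishes":0}
for n in ["top","side"]:
    c=r.camera(n); save(c,n+"0.png")
    print(n,c["K"].ravel(),-c["R"].T@c["t"],c["R"].ravel())
    for k,z in hs.items():
        for d in r.landmark_of(c,k)[:2]: print(k,round(d["p"],2),np.array(d["uv"]),atz(c,d["uv"],z))
E
python3 a.py
```

```text
{'t': 0.0, 'qpos': array([-1.2685,  0.4267,  0.0738,  1.6066, -0.0341,  1.1108, -0.0671]), 'dq': array([0.0002, 0.0011, 0.0021, 0.0004, 0.0006, 0.0011, 0.0005]), 'joint_torque': array([  0.0005, -93.582 ,   3.667 , -45.4198,  -0.0489,   0.0201,
         0.0002]), 'ee_pos': array([0.2945, 0.6069, 0.2048]), 'ee_rot': array([ 0.5989, -0.3756,  0.5996,  0.3751]), 'contact_force': array([-0.4133, -0.6369,  0.153 ]), 'wrist_torque': array([-0.0348, -0.0323, -0.0047]), 'width': 0.9983960792432377}
[[-0.0005 -0.8997  0.4365]
 [-0.0012  0.4365  0.8997]
 [-1.     -0.0001 -0.0012]]
top [516.4486   0.     319.9418   0.     516.4486 204.762    0.       0.
   1.    ] [0.5192 0.1845 1.1664] [-0.029  -0.9991  0.032  -0.996   0.0261 -0.0859  0.085  -0.0344 -0.9958]
shaker_grip 0.71 [232.  270.6] [0.4796 0.333  0.085 ]
spout_tip 0.57 [214.1 275.2] [0.4677 0.3838 0.004 ]
tray 0.79 [381.1 238.8] [0.5373 0.0131 0.034 ]
knob 0.67 [316.3 244.5] [0.5286 0.1567 0.066 ]
stand 0.9 [405.4 231.9] [ 0.5519 -0.048   0.    ]
jar 0.69 [310.2 159.3] [0.7235 0.1634 0.    ]
slidebox 0.59 [381.5 132.7] [ 0.7817 -0.0025  0.    ]
slidebox 0.33 [377.2 237.7] [0.5406 0.0167 0.    ]
dishes 0.7 [237.1 185.5] [0.6674 0.3305 0.    ]
side [407.7756   0.     322.4902   0.     407.7756 198.8054   0.       0.
   1.    ] [ 0.5001 -0.3911  0.6433] [ 0.9822 -0.1871 -0.0184 -0.1436 -0.6835 -0.7157  0.1213  0.7056 -0.6982]
shaker_grip 0.67 [256.1 155.8] [0.479 0.337 0.085]
spout_tip 0.75 [321.7 327.5] [ 0.5513 -0.0519  0.004 ]
spout_tip 0.68 [259.7 170.5] [0.4803 0.3831 0.004 ]
knob 0.72 [441.5 281.2] [ 0.758 -0.042  0.066]
knob 0.56 [286.8 218.6] [0.5225 0.1527 0.066 ]
stand 0.94 [325.4 326.8] [ 0.5581 -0.0497  0.    ]
stand 0.58 [264.4 171.8] [0.491  0.3806 0.    ]
jar 0.94 [383.5 219.7] [0.7276 0.1694 0.    ]
slidebox 0.56 [440.7 281.4] [ 0.7859 -0.0022  0.    ]
dishes 0.95 [337.6 175.9] [0.662  0.3288 0.    ]
```

```bash
python3 -c "
import cv2
cv2.imwrite('pics/t1.png',cv2.resize(cv2.imread('pics/top0.png')[60:390,150:520],None,fx=2.1,fy=1.8,interpolation=2))"
```

```text
(no output)
```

View pics/top0.png

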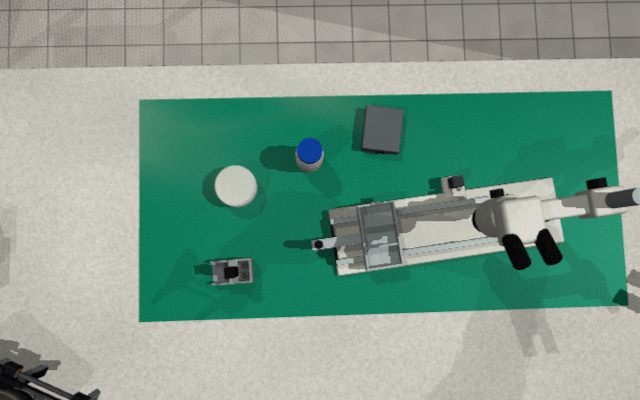

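View pics/side0.png

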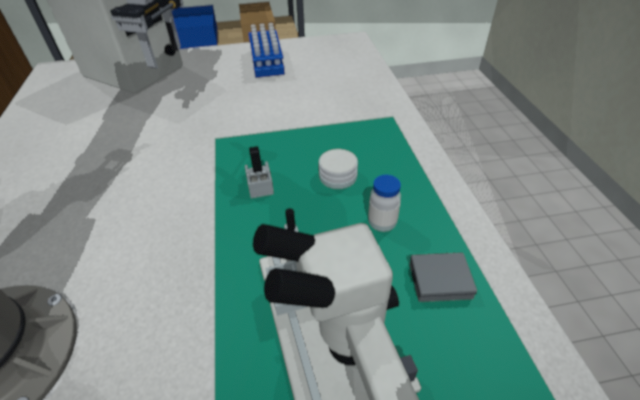

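The top view shows the shaker at about (232,271) with its open end to the left (+y). The tray is at (381,237) and the knob at (318,244). The side view agrees for the shaker (258,175) and the jar, dish and slide box positions. Next I need the yaw angles.

```bash
cat > b.py <<'E'
from h import *
np.set_printoptions(precision=4,suppress=True)
c=r.camera("top"); 
for k,z in [("shaker_grip",.042),("tray",.06),("stand",.014)]:
    for d in r.regions_of(c,k)[:1]:
        m=d["mask"].astype(np.uint8); pts=cv2.findContours(m,0,1)[0]; p=max(pts,key=cv2.contourArea)[:,0]
        w=np.array([atz(c,q,z)[:2] for q in p]); rr=cv2.minAreaRect((w*1000).astype(np.float32)); print(k,d["p"],d["extent"],rr)
im=cv2.cvtColor(c["pixels"],cv2.COLOR_RGB2GRAY)
L=cv2.createLineSegmentDetector().detect(im)[0][:,0]
for l in L:
    if np.hypot(l[0]-l[2],l[1]-l[3])<(14 if l[0]<280 else 28) or not(200<l[0]<560 and 175<l[1]<300): continue
    z=.042 if l[0]<280 else .04
    a,b=atz(c,l[:2],z),atz(c,l[2:],z); v=b-a
    print(l.round(1),a[:2],b[:2],"ang mod90",round(np.degrees(np.arctan2(v[1],v[0]))%90,1),round(np.linalg.norm(v)*1000))
save(c,"c1.png",(195,180,445,300),3.2)
E
python3 b.py
```

```text
shaker_grip 0.95 [210.4, 259.0, 253.2, 280.6] ((477.24871826171875, 339.2104797363281), (51.84869384765625, 88.03265380859375), 3.073002338409424)
tray 0.75 [310.7, 203.3, 400.7, 268.0] ((539.6966552734375, 73.10978698730469), (144.2761993408203, 190.32203674316406), 7.3213677406311035)
stand 0.65 [311.4, 178.1, 640.0, 274.7] ((569.2877197265625, -211.58502197265625), (752.6781005859375, 215.68588256835938), 89.87271881103516)
[515.9 232.4 530.8 260. ] [ 0.5428 -0.2852] [ 0.4814 -0.3146] ang mod90 25.6 68
[546.8 227.6 561.7 255.1] [ 0.5515 -0.3551] [ 0.4899 -0.3844] ang mod90 25.5 68
[442.9 192.7 383.4 201.1] [ 0.6351 -0.1271] [0.6198 0.0058] ang mod90 6.6 134
[220.9 201.1 237.3 207.1] [0.6287 0.3608] [0.6149 0.3256] ang mod90 68.5 38
[339.3 275.  503.  249.9] [0.4616 0.1081] [ 0.5052 -0.2541] ang mod90 6.9 365
[212.8 186.4 220.6 201.2] [0.6615 0.3779] [0.6285 0.3615] ang mod90 26.5 37
[374.6 201.7 329.6 209.4] [0.6189 0.0253] [0.6045 0.1247] ang mod90 8.2 100
[544.4 218.4 588.1 213.3] [ 0.572  -0.3511] [ 0.5806 -0.4505] ang mod90 5.0 100
[550.9 177.2 465.5 189.5] [ 0.6635 -0.3718] [
[... 955 characters left out ...]
3.7 68
[538.1 198.2 504.4 201.4] [ 0.6173 -0.3399] [ 0.6121 -0.2637] ang mod90 3.9 76
[454.3 242.9 409.4 249.4] [ 0.5237 -0.147 ] [ 0.5122 -0.0471] ang mod90 6.5 101
[213.1 285.4 251.8 282.3] [0.4478 0.3797] [0.4519 0.297 ] ang mod90 2.8 83
[252.3 279.4 250.8 258.2] [0.4579 0.2957] [0.5034 0.2981] ang mod90 3.0 46
[285.6 240.7 319.5 236.7] [0.5389 0.2224] [0.5457 0.1486] ang mod90 5.2 74
[205.6 258.7 239.3 255.3] [0.5052 0.3952] [0.5103 0.3227] ang mod90 4.0 73
[228.2 207.6 211.8 204.7] [0.6141 0.3452] [0.6214 0.3805] ang mod90 78.4 36
[473.2 207.7 445.4 211.9] [ 0.6    -0.1931] [ 0.5923 -0.1307] ang mod90 7.1 63
[496.7 244.5 407.  257.9] [ 0.5175 -0.2408] [ 0.494  -0.0412] ang mod90 6.7 201
```

View pics/c1.png

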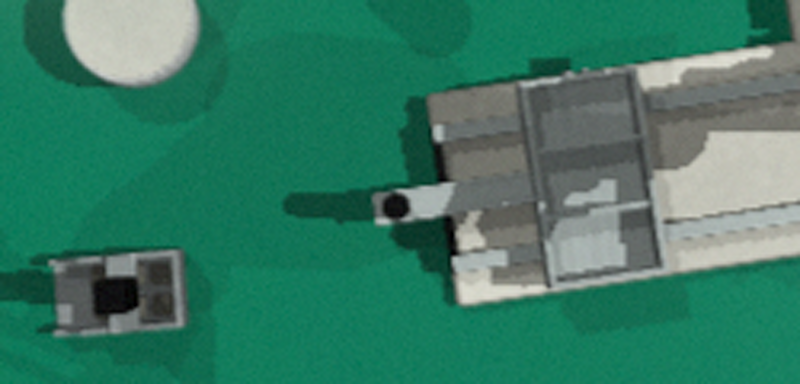

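```bash
cat >> h.py <<'E'
def go(P,jaw=None):
    """shift (mm) + spin (deg) in tool axes to world TCP P and jaw direction angle"""
    s=r.read_state(); R=Rt(s); d=R.T@(np.array(P)-s["ee_pos"]); a=np.degrees(np.arctan2(R[1,2],R[0,2]))
    sp=0 if jaw is None else -(jaw-a)
    print("t",round(s["t"],2),"tcp",s["ee_pos"].round(4),"jaw",round(a,1),"F",s["contact_force"].round(2),"w",round(s["width"],3),"-> shift mm",(d*1000).round(1),"spin",round(sp,1))
E
python3 -c "
from h import *
go([.479,.335,.16],3.3);go([.479,.335,.068],3.3)"
```

```text
t 1.1 tcp [0.2947 0.6072 0.2055] jaw 64.1 F [ 0.36 -0.25 -0.04] w 1.0 -> shift mm [  45.5 -284.7 -164.4] spin 60.8
t 1.1 tcp [0.2947 0.6072 0.2055] jaw 64.1 F [ 0.36 -0.25 -0.04] w 1.0 -> shift mm [ 137.5 -284.7 -164.4] spin 60.8
```

Emit:
{"fn": "drive_tool", "kwargs": {
  "targets": [
    [[0.01, -0.05, -0.028, 10, 1], [0.02, -0.1, -0.056, 20, 1], [0.03, -0.15, -0.085, 30, 1], [0.045, -0.2, -0.115, 40, 1], [0.045, -0.25, -0.145, 50, 1], [0.045, -0.285, -0.164, 60.8, 1], [0.045, -0.285, -0.164, 60.8, 1], [0.045, -0.285, -0.164, 60.8, 1], [0.045, -0.285, -0.164, 60.8, 1]]
  ],
  "newtons": 20
}}

```text
t: 2.22
ee_pos: [0.4787, 0.3365, 0.1604]
ee_rot: [0.707, -0.021, 0.707, 0.022]
contact_force: [-1.1, -0.1, -0.5]
width: 1.001
```

```bash
python3 -c "
from h import *
for n in ('top','side'):
    c=r.camera(n); d=r.landmark_of(c,'shaker_grip'); print([(x['p'],atz(c,x['uv'],.085)) for x in d[:1]])
go([.479,.335,.068],3.3)
c=r.camera('side');save(c,'s2.png',(150,60,400,260),3)"
```

```text
[(0.91, array([0.48023847, 0.33242156, 0.085     ]))]
[(0.95, array([0.48137729, 0.33106635, 0.085     ]))]
t 2.42 tcp [0.4791 0.3358 0.1605] jaw 3.4 F [-0.18  0.52  0.28] w 0.999 -> shift mm [92.5 -0.8 -0.1] spin 0.1
```

View pics/s2.png

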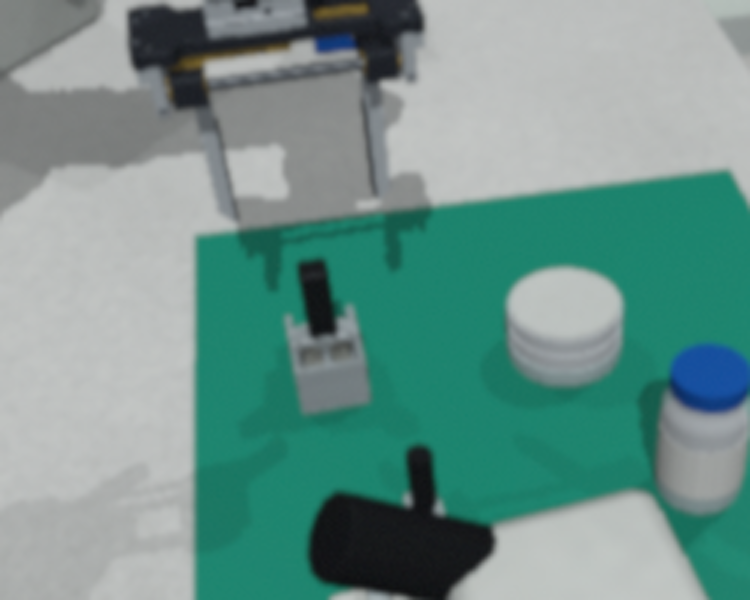

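Emit:
{"fn": "drive_tool", "kwargs": {
  "targets": [
    [[0.045, -0.003, 0.001, 0, 1], [0.092, -0.003, 0.001, 0, 1], [0.092, -0.003, 0.001, 0, 1], [0.092, -0.003, 0.001, 0, 0], [0.092, -0.003, 0.001, 0, 0], [0.092, -0.003, 0.001, 0, 0], [0.092, -0.003, 0.001, 0, 0], [0.092, -0.003, 0.001, 0, 0], [0.092, -0.003, 0.001, 0, 0], [0.092, -0.003, 0.001, 0, 0]]
  ],
  "newtons": 25
}}

```text
t: 3.72
ee_pos: [0.4805, 0.3323, 0.0684]
ee_rot: [0.707, -0.02, 0.707, 0.02]
contact_force: [-2.1, -0.7, 1.8]
width: 0.293
```

Emit:
{"fn": "drive_tool", "kwargs": {
  "targets": [
    [[0, 0, 0, 0, 0], [-0.01, 0, 0, 0, 0], [-0.035, 0, 0, 0, 0], [-0.07, 0, 0, 0, 0], [-0.1, -0.005, 0.002, 0, 0], [-0.125, -0.018, 0.008, 5, 0], [-0.132, -0.04, 0.018, 13, 0], [-0.132, -0.068, 0.031, 21, 0], [-0.132, -0.1, 0.046, 29, 0], [-0.132, -0.134, 0.062, 37, 0], [-0.132, -0.168, 0.078, 45, 0], [-0.132, -0.202, 0.094, 53, 0], [-0.132, -0.236, 0.11, 61, 0], [-0.132, -0.265, 0.124, 69, 0], [-0.132, -0.288, 0.135, 77, 0], [-0.132, -0.303, 0.143, 83, 0], [-0.132, -0.31, 0.147, 86, 0], [-0.132, -0.312, 0.148, 86.3, 0], [-0.132, -0.312, 0.148, 86.3, 0]]
  ],
  "newtons": 25
}}

```text
t: 6.1
ee_pos: [0.6462, 0.03, 0.2005]
ee_rot: [0.53, 0.468, 0.53, -0.468]
contact_force: [-0.0, -0.3, -2.6]
width: 0.233
```

```bash
python3 -c "
from h import *
go([.647,.030,.2],-83)
c=r.camera('top')
for k,z in (('tray',.034),('knob',.066)):
    print([(x['p'],atz(c,x['uv'],z)) for x in r.landmark_of(c,k)[:1]])
save(c,'s3.png',(290,130,490,290),4)"
```

```text
t 6.1 tcp [0.6462 0.03   0.2005] jaw -82.9 F [-0.02 -0.29 -2.58] w 0.233 -> shift mm [0.5 0.8 0.1] spin 0.1
[(0.67, array([0.53915529, 0.01723957, 0.034     ]))]
[(0.69, array([0.53224848, 0.15040228, 0.066     ]))]
```

View pics/s3.png

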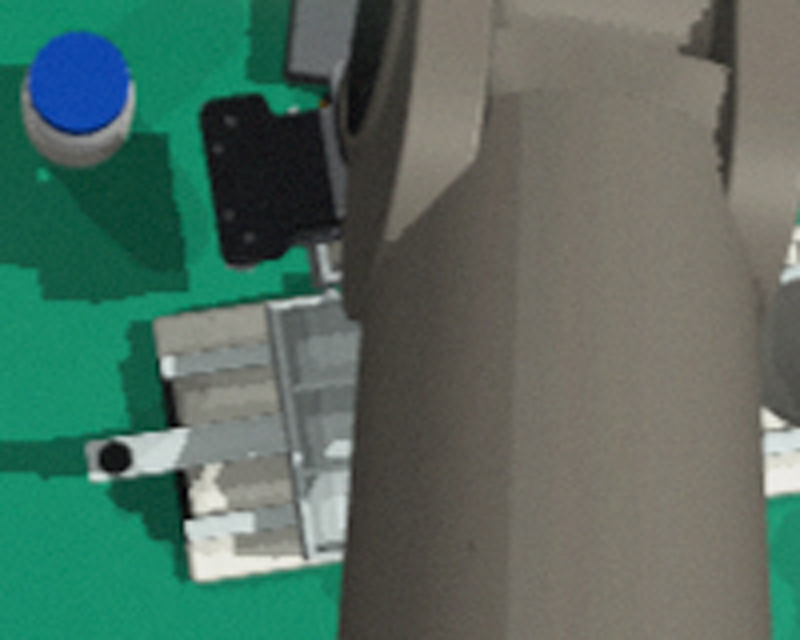

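Emit:
{"fn": "drive_tool", "kwargs": {
  "targets": [
    [[0.02, 0, 0, 0, 0], [0.045, 0, 0, 0, 0], [0.062, 0, 0, 0, 0], [0.07, 0, 0, 0, 0], [0.073, 0.001, 0, 0, 0], [0.075, 0.003, 0, 0, 0], [0.077, 0.005, 0, 0, 0], [0.08, 0.009, 0, 0, 0], [0.083, 0.013, 0, 0, 0], [0.086, 0.017, 0, 0, 0], [0.089, 0.022, 0, 0, 0], [0.091, 0.025, 0, 0, 0], [0.091, 0.025, 0, 0, 0]]
  ],
  "newtons": 12
}}

```text
t: 7.88
ee_pos: [0.6715, 0.0324, 0.1093]
ee_rot: [0.53, 0.469, 0.529, -0.469]
contact_force: [2.8, 0.0, -0.2]
width: 0.234
```

```bash
python3 -c "
from h import *
go([.647,.030,.2],-83)
c=r.camera('side')
print([(x['p'],x['uv'],x['mask'].sum()) if 0 else (x['p'],x['extent']) for x in r.regions_of(c,'shaker_grip')[:2]])
save(c,'s4.png',(260,130,460,290),4)"
```

```text
t 7.88 tcp [0.6715 0.0324 0.1093] jaw -83.0 F [ 2.84  0.   -0.19] w 0.234 -> shift mm [-90.7 -24.6  -0.6] spin 0.0
[]
```

View pics/s4.png

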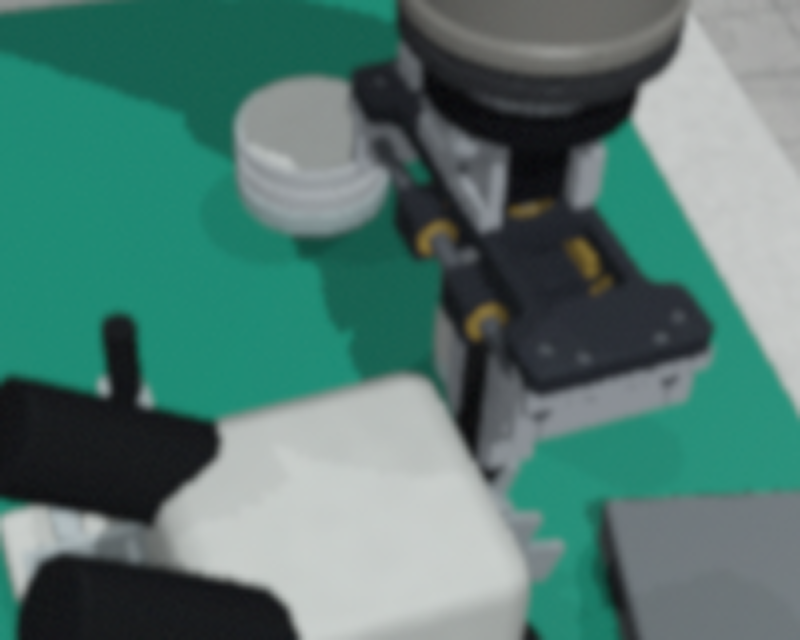

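Emit:
{"fn": "drive_tool", "kwargs": {
  "targets": [
    [[0, 0, 0, 0, 0], [0, 0, 0, 0, 0], [0, 0, 0, 0, 0], [-0.005, 0, 0, 0, 0], [-0.02, 0, 0, 0, 0], [-0.04, 0, 0, 0, 0], [-0.06, 0, 0, 0, 0], [-0.08, 0, 0, 0, 0], [-0.095, 0, 0, 0, 0], [-0.1, 0, 0, 0, 0], [-0.1, 0, 0, 0, 0]]
  ],
  "newtons": 60
}}

```text
t: 9.35
ee_pos: [0.6712, 0.0325, 0.2094]
ee_rot: [0.53, 0.468, 0.53, -0.468]
contact_force: [0.2, -0.6, -3.1]
width: 0.229
```

```bash
python3 -c "
from h import *
go([.647,.030,.2],-83)
c=r.camera('side')
print([(x['p'],x['extent']) for x in r.regions_of(c,'shaker_grip')[:2]])
for k in ('spout_tip','shaker_grip'): print(k,[(x['p'],x['uv']) for x in r.landmark_of(c,k)[:2]])
s=r.read_state(); R=Rt(s); ax=R[:,1]; g=s['ee_pos']+np.array([0,0,.019]); H=.0854
for th in (0,10,15,20,25,30,35):
    t=np.radians(th); 
    print(th, proj(c,g+ax*(52*np.cos(t)-83*np.sin(t))*1e-3+np.array([0,0,1])*(-83*np.cos(t)-52*np.sin(t))*1e-3))
save(c,'s5.png',(330,130,480,250),5)"
```

```text
t 9.35 tcp [0.6712 0.0325 0.2094] jaw -83.0 F [ 0.16 -0.59 -3.1 ] w 0.229 -> shift mm [  9.4 -24.3  -0.5] spin 0.0
[(0.56, [344.1, 177.7, 407.3, 237.0])]
spout_tip [(0.67, [397.2, 224.6])]
shaker_grip [(0.69, [389.3, 188.3])]
0 [410.9921911  217.49231065]
10 [402.11123026 222.8119679 ]
15 [397.5144611  225.11240697]
20 [392.84566266 227.15744146]
25 [388.12918012 228.93613807]
30 [383.38961508 230.43827293]
35 [378.65189305 231.65432714]
```

View pics/s5.png

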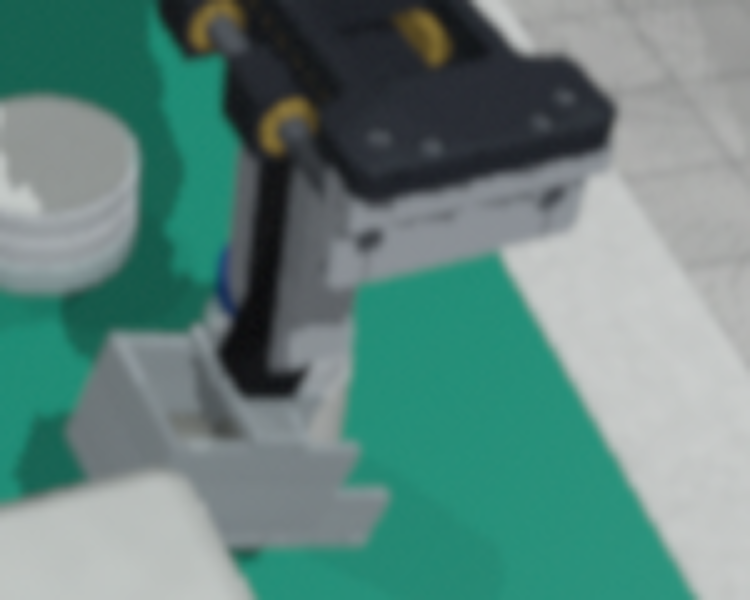

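```bash
python3 -c "
from h import *
np.set_printoptions(precision=1,suppress=True)
c=r.camera('side')
s=r.read_state(); R=Rt(s); ax=R[:,1]; az=R[:,2]; g=s['ee_pos']+np.array([0,0,.019])
def P(x,y,z,th):
    t=np.radians(th); x,z=x*np.cos(t)+z*np.sin(t), z*np.cos(t)-x*np.sin(t)
    return proj(c,g+(ax*x+az*y+np.array([0,0,1])*z)*1e-3)
for th in (12,16,20,24,28,32):
    print(th,'spout near',P(52,22,-85,th),'rear top near',P(-45,26,-45,th),'rear top far',P(-45,-26,-45,th),'rear bot near',P(-45,26,-87,th))"
```

```text
12 spout near [405.8 234.1] rear top near [358.9 224. ] rear top far [346.8 200.7] rear bot near [352.5 243.2]
16 spout near [402.  235.9] rear top near [357.6 222.6] rear top far [345.5 199.3] rear bot near [349.5 242.1]
20 spout near [398.1 237.5] rear top near [356.4 221.1] rear top far [344.3 197.8] rear bot near [346.6 240.8]
24 spout near [394.2 239. ] rear top near [355.4 219.5] rear top far [343.3 196.1] rear bot near [343.9 239.4]
28 spout near [390.3 240.3] rear top near [354.6 217.8] rear top far [342.4 194.4] rear bot near [341.4 237.7]
32 spout near [386.3 241.4] rear top near [353.9 215.9] rear top far [341.8 192.5] rear bot near [339.2 235.8]
```

Emit:
{"fn": "drive_tool", "kwargs": {
  "targets": [
    [[0, -0.002, 0.001, -2, 0], [0, -0.007, 0.003, -8, 0], [0, -0.014, 0.006, -15, 0], [0, -0.023, 0.01, -23, 0], [0, -0.033, 0.014, -31, 0], [0, -0.043, 0.018, -39, 0], [0, -0.053, 0.022, -47, 0], [0.003, -0.062, 0.026, -55, 0], [0.008, -0.071, 0.03, -63, 0], [0.015, -0.078, 0.033, -71, 0], [0.025, -0.084, 0.036, -79, 0], [0.035, -0.088, 0.037, -86, 0], [0.045, -0.089, 0.037, -90, 0], [0.052, -0.089, 0.037, -90, 0], [0.054, -0.089, 0.037, -90, 0], [0.054, -0.089, 0.037, -90, 0]]
  ]
}}

```text
t: 11.6
ee_pos: [0.5875, -0.0151, 0.1555]
ee_rot: [0.706, -0.043, 0.706, 0.043]
contact_force: [-0.9, 0.1, -3.1]
width: 0.226
```

```bash
cat > look.py <<'E'
from h import *
import sys
np.set_printoptions(precision=3,suppress=True)
T=np.array([.5395,.0175]); a=np.radians(7); ex=np.array([np.cos(a),np.sin(a)]); ey=np.array([-ex[1],ex[0]])
go([.5878,-.0148,.155],7)
c=r.camera(sys.argv[1])
for k in range(1):
    for d in r.landmark_of(c,"chip%d_mid"%k)[:10]:
        w=atz(c,d["uv"],.041)[:2]-T; print(round(d["p"],2),np.array(d["uv"]).round(0),"tray xy mm",round(w@ex*1000),round(w@ey*1000))
print([(round(x['p'],2),x['uv']) for x in r.landmark_of(c,'spout_tip')[:1]])
cv2.imwrite("pics/raw_%s.png"%sys.argv[2],c["pixels"][:,:,::-1])
E
python3 look.py side a; python3 look.py top b
```

```text
t 11.6 tcp [ 0.588 -0.015  0.155] jaw 7.0 F [-0.88  0.11 -3.13] w 0.226 -> shift mm [0.5 0.3 0.3] spin -0.0
[]
t 11.75 tcp [ 0.588 -0.015  0.156] jaw 7.0 F [ 0.35 -0.56 -3.3 ] w 0.231 -> shift mm [0.8 0.3 0.2] spin -0.0
0.37 [407. 233.] tray xy mm 0 -61
0.18 [380. 133.] tray xy mm 230 -39
[(0.72, [387.9, 218.8])]
```

Emit:
{"fn": "drive_tool", "kwargs": {
  "targets": [
    [[0, -0.005, 0, 0, 0], [0, 0.005, 0, 0, 0], [0, -0.005, 0, 0, 0], [0, 0.005, 0, 0, 0], [0, -0.005, 0, 0, 0], [0, 0.005, 0, 0, 0], [0, 0, 0, 0, 0]]
  ]
}}

```text
t: 12.78
ee_pos: [0.5874, -0.014, 0.1554]
ee_rot: [0.706, -0.044, 0.706, 0.044]
contact_force: [0.2, 0.1, -2.1]
width: 0.23
```

```bash
python3 look.py top c; python3 -c "
from h import *
c=r.camera('top'); print(r.landmark_of(c,'spout_tip')[:1]); d=r.landmark_of(c,'spout_tip')
w=atz(c,d[0]['uv'],.077)[:2]-[.5395,.0175]; ex=np.array([.9925,.122]); print(w@ex, w@[-.122,.9925])
save(c,'s6.png',(300,150,500,310),4)"
```

```text
t 12.78 tcp [ 0.587 -0.014  0.155] jaw 7.1 F [ 0.22  0.09 -2.09] w 0.23 -> shift mm [ 0.4 -0.9  0.3] spin 0.1
0.42 [377. 213.] tray xy mm 55 -4
0.27 [377. 237.] tray xy mm 3 6
[(0.61, [383.7, 219.0])]
[{'uv': [386.6, 217.4], 'p': 0.62}]
0.04036319315898285 -0.0164215665641563
```

View pics/s6.png

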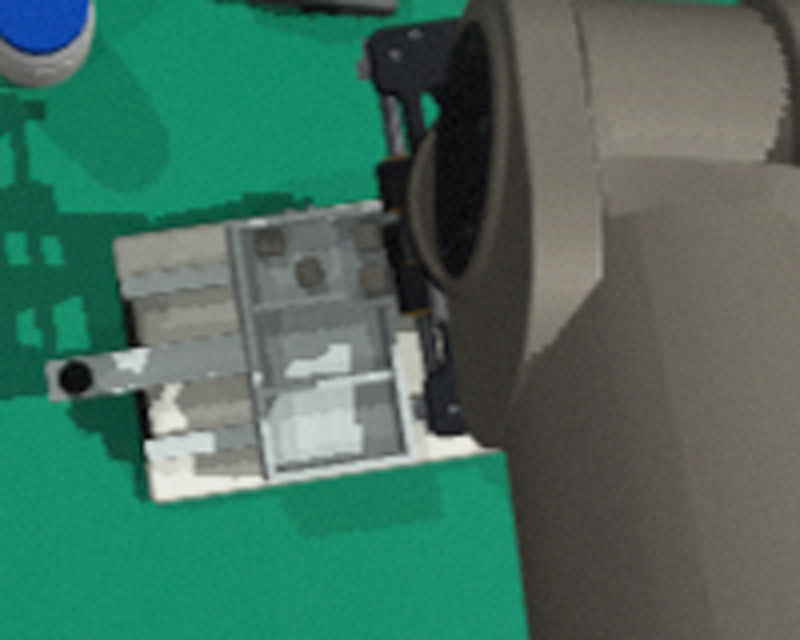

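Emit:
{"fn": "drive_tool", "kwargs": {
  "targets": [
    [[0, 0, -0.001, 0, 0], [0, 0, -0.003, 0, 0], [0, 0, -0.007, 0, 0], [0, 0, -0.012, 0, 0], [0, 0, -0.018, 0, 0], [0, 0, -0.024, 0, 0], [0, 0, -0.03, 0, 0], [0, 0, -0.036, 0, 0], [0, 0, -0.04, 0, 0], [0, 0, -0.043, 0, 0], [0, 0, -0.044, 0, 0], [0, -0.004, -0.044, 0, 0], [0, 0.004, -0.044, 0, 0], [0, -0.004, -0.044, 0, 0], [0, 0, -0.044, 0, 0]]
  ]
}}

```text
t: 14.95
ee_pos: [0.5438, -0.0214, 0.1555]
ee_rot: [0.706, -0.043, 0.706, 0.043]
contact_force: [0.1, -0.8, -2.8]
width: 0.227
```

```bash
python3 look.py top d; python3 -c "
import cv2
cv2.imwrite('pics/s7.png',cv2.resize(cv2.imread('pics/raw_d.png')[185:285,330:430],None,fx=6,fy=6,interpolation=2))"
```

```text
t 14.95 tcp [ 0.544 -0.021  0.155] jaw 6.9 F [ 0.15 -0.78 -2.77] w 0.227 -> shift mm [ 0.5  1.2 44.5] spin -0.1
0.46 [367. 206.] tray xy mm 72 16
[(0.59, [388.0, 237.5])]
```

View pics/s7.png

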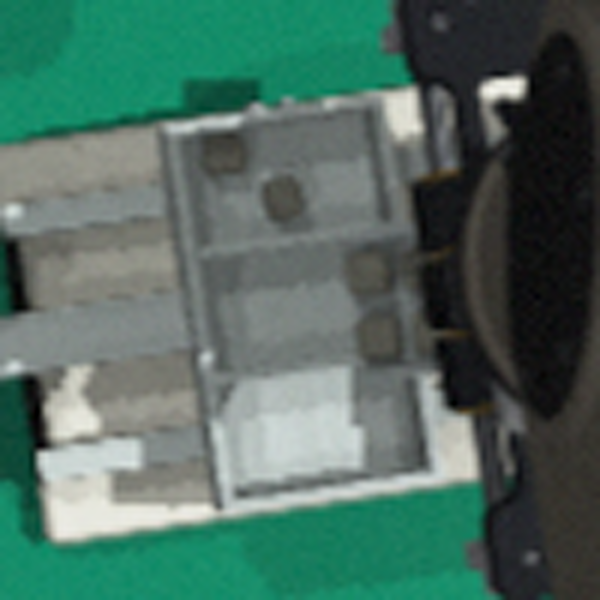

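Two chips lie in the +x compartment. The next two are still on the spout floor, now over the middle compartment.

Emit:
{"fn": "drive_tool", "kwargs": {
  "targets": [
    [[0, -0.005, 0, 0, 0], [0, 0.005, 0, 0, 0], [0, -0.005, 0, 0, 0], [0, 0.005, 0, 0, 0], [0, 0, 0, 0, 0], [0, 0, 0, 0, 0]]
  ]
}}

```text
t: 15.85
ee_pos: [0.5438, -0.021, 0.1555]
ee_rot: [0.706, -0.043, 0.706, 0.043]
contact_force: [-0.6, 0.3, -2.9]
width: 0.234
```

```bash
python3 look.py top e
cat > ch.py <<'E'
from h import *
# dark-blob positions (chips) in tray area, in tray frame
import sys
c=r.camera("top"); im=cv2.GaussianBlur(c["pixels"],(3,3),0).astype(int)
T=np.array([.5395,.0175]); ex=np.array([.9925,.122]); ey=np.array([-.122,.9925])
g=cv2.inRange(im.sum(2),0,300).astype(bool)&(abs(im[:,:,1]-im[:,:,0])<14)
n,l,st,ce=cv2.connectedComponentsWithStats(g.astype(np.uint8))
for i in range(1,n):
    w=atz(c,ce[i],.041)[:2]-T; x,y=w@ex*1000,w@ey*1000
    if abs(x)<75 and abs(y)<60 and st[i,4]>12: print("blob",ce[i].round(0),"area",st[i,4],"tray",round(x),round(y))
E
python3 ch.py
```

```text
t 15.85 tcp [ 0.544 -0.021  0.155] jaw 7.0 F [-0.62  0.28 -2.88] w 0.234 -> shift mm [ 0.5  0.8 44.4] spin -0.0
0.48 [368. 212.] tray xy mm 59 17
[(0.5, [386.6, 237.4])]
blob [392. 212.] area 47 tray 52 -37
blob [366. 212.] area 123 tray 60 21
blob [377. 219.] area 60 tray 42 -2
blob [367. 233.] area 51 tray 14 27
blob [398. 256.] area 40 tray -46 -34
```

```bash
python3 -c "
import cv2,numpy as np
for n in 'de':
    im=cv2.imread('pics/raw_%s.png'%n).astype(int)
    for v in (207,212,218,): pass
    g=im.sum(2)//3
    print(n); 
    for y in range(222,252,2): print(y,' '.join('%3d'%g[y,x] for x in range(360,404,2)))
    print([ (im[230,392]),(im[212,368])])"
```

```text
d
222 118  97  93 111 115 118 113 119  93  87  91 103 116 117 122 125 113 104 110  94   8  19
224 112 102  89 117 115 118 115 121 119 121 126 122 126 115 112 109 108  92  85  87  13  16
226 105 110 120 125 124 126 111 115 105 104 103 104 103 103  86  71  65  67  76  70  23  18
228  93 114  94  96  93  96 111 105 109 107 105 103 102 106  75  83  84  59  66  61  49  37
230  84 123  90  93  91 103 107 105 105 105 102 102 104 105  80  80  80  65  67  58  23  18
232  90 127  92  93  90 101 102 103 103 103 125 115 123 125  84  81  76  59  84  72  28  15
234 109 120  99 101 110 119 130 130 129 129 129 123 128 129 110  76  78  81 100  92  45  15
236 114 116 102 107 120 121 132 128 126 131 130 127 129 130 125  94  75  75  86 106  50  12
238 128 113 107  97 119 115 134 129 133 131 128 128 130 130 126  79  74  78  68  92  59  10
240 130  99 113  93 121 114 133 131 129 129 124 118 125 122 109  74  79  84  65  87  79  72
242 133  99 123  94 109 113 120 124 120 115 112 118 111 118 117  75  82  83  60  89  71  42
244 111  84 196  92 110 116 119 118 116 117 112 116 118 119 123  84  62  62  60  94  7
[... 1049 characters left out ...]
6 111  62  14
238 132 111 112  98 117 117 134 128 107 106  77  76  76 101  95  74  75  73 104 106  76  16
240 132 101 109  93 121 117 138 132 127 128  75  77  78  81  79  81  82  61 131 140 131  85
242 129 100 122  89 107 116 119 122 119 114  80  80  77  75  73  79  79  58  84 105 107  42
244 111  86 198  94 108 119 119 118 118 116 105  83 102 115  92  72  66  57  83  89  93  57
246 115  90 142  93 104 117 124 119 131 126 135 149 150 170 135  89  83  90 102 107 103  76
248 117  98 123 125 120 148 161 172 174 179 180 183 180 185 144 106 111 105 105  81 162 132
250 138 123 113 108 133 169 166 185 184 180 182 186 182 184 145 106 110 106 108  78 166 171
[array([61, 64, 63]), array([71, 81, 79])]
```

Two chips have dropped into the middle compartment, at about (377,232) and (382,241), and the last two are at the lip. I'll move on to the -x compartment.

Emit:
{"fn": "drive_tool", "kwargs": {
  "targets": [
    [[0, 0, -0.001, 0, 0], [0, 0, -0.003, 0, 0], [0, 0, -0.007, 0, 0], [0, 0, -0.012, 0, 0], [0, 0, -0.018, 0, 0], [0, 0, -0.024, 0, 0], [0, 0, -0.03, 0, 0], [0, 0, -0.036, 0, 0], [0, 0, -0.04, 0, 0], [0, 0, -0.043, 0, 0], [0, 0, -0.044, 0, 0], [0, -0.005, -0.044, 0, 0], [0, 0.005, -0.044, 0, 0], [0, -0.005, -0.044, 0, 0], [0, 0.005, -0.044, 0, 0], [0, -0.005, -0.044, 0, 0], [0, 0.005, -0.044, 0, 0], [0, 0, -0.044, 0, 0]]
  ]
}}

```text
t: 18.3
ee_pos: [0.5, -0.025, 0.1554]
ee_rot: [0.706, -0.044, 0.706, 0.044]
contact_force: [-0.4, -0.1, -2.0]
width: 0.231
```

```bash
python3 look.py top f; python3 -c "
import cv2
cv2.imwrite('pics/s8.png',cv2.resize(cv2.imread('pics/raw_f.png')[185:285,330:430],None,fx=6,fy=6,interpolation=2))"
```

```text
t 18.3 tcp [ 0.5   -0.025  0.155] jaw 7.1 F [-0.43 -0.11 -1.98] w 0.231 -> shift mm [ 0.4 -0.7 88.3] spin 0.1
0.55 [366. 211.] tray xy mm 62 21
[(0.81, [389.1, 258.2])]
```

View pics/s8.png

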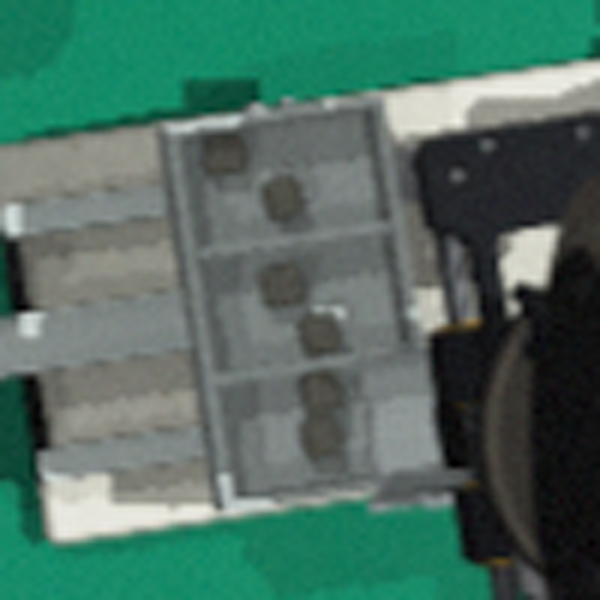

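All six chips are in the tray, two per compartment, and the tub is empty. Next I stand the shaker on the bench.

Emit:
{"fn": "drive_tool", "kwargs": {
  "targets": [
    [[-0.015, 0, 0, 0, 0], [-0.035, 0.005, 0, 0, 0], [-0.045, 0.025, 0.003, 0, 0], [-0.045, 0.06, 0.006, 0, 0], [-0.045, 0.105, 0.01, 0, 0], [-0.045, 0.155, 0.015, 0, 0], [-0.045, 0.205, 0.02, 0, 0], [-0.045, 0.255, 0.025, 0, 0], [-0.045, 0.305, 0.03, 0, 0], [-0.04, 0.35, 0.034, 0, 0], [-0.02, 0.38, 0.037, 0, 0], [0.01, 0.393, 0.038, 0, 0], [0.04, 0.393, 0.038, 0, 0], [0.06, 0.393, 0.038, 0, 0], [0.068, 0.393, 0.038, 0, 0], [0.068, 0.393, 0.038, 0, 0]]
  ]
}}

```text
t: 20.45
ee_pos: [0.49, 0.3689, 0.088]
ee_rot: [0.706, -0.043, 0.706, 0.043]
contact_force: [0.1, 0.3, -2.5]
width: 0.23
```

Emit:
{"fn": "drive_tool", "kwargs": {
  "targets": [
    [[0, 0, 0, 0, 0], [0.002, 0, 0, 0, 0], [0.006, -0.004, 0, 0, 0], [0.01, -0.01, 0, 0, 0], [0.013, -0.018, 0, 0, 0], [0.016, -0.026, 0, 0, 0], [0.018, -0.034, 0, 0, 0], [0.02, -0.04, 0, 0, 0], [0.02, -0.04, 0, 0, 0]]
  ],
  "newtons": 6
}}

```text
t: 21.58
ee_pos: [0.4948, 0.3284, 0.0673]
ee_rot: [0.706, -0.043, 0.706, 0.043]
contact_force: [0.8, 0.6, -2.3]
width: 0.234
```

```bash
python3 -c "
from h import *
go([.49,.33,.068],7)
c=r.camera('side');save(c,'s9.png',(180,90,360,240),4)
for k in ('shaker_grip','spout_tip'): print([(x['p'],x['uv'],atz(c,x['uv'],.085 if k[1]=='h' else .004)) for x in r.landmark_of(c,k)[:1]])"
```

```text
t 21.57 tcp [0.4948 0.3284 0.0673] jaw 7.0 F [ 0.76  0.57 -2.29] w 0.234 -> shift mm [-0.7  2.1 -4.5] spin -0.0
[(0.75, [263.3, 158.0], array([0.49391877, 0.3258632 , 0.085     ]))]
[(0.96, [263.7, 171.0], array([0.48969668, 0.37917226, 0.004     ]))]
```

View pics/s9.png

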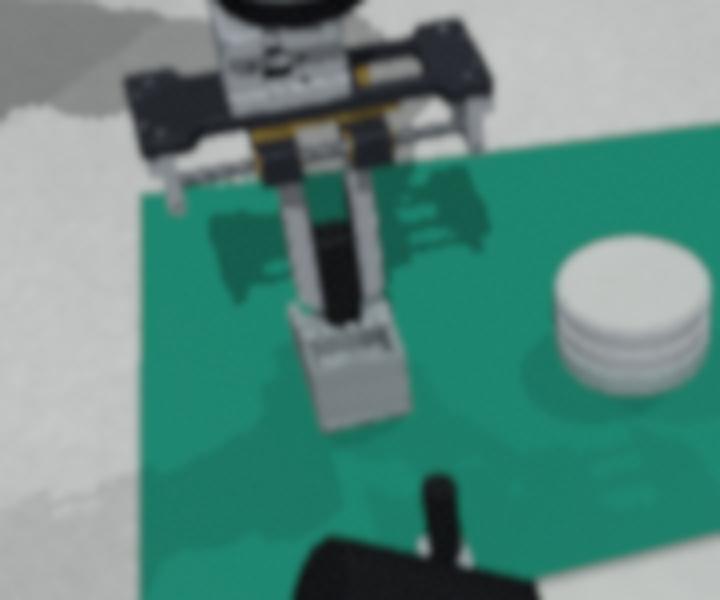

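Emit:
{"fn": "drive_tool", "kwargs": {
  "targets": [
    [[0.002, -0.001, 0, 0, 0], [0.004, -0.003, 0, 0, 0], [0.006, -0.004, 0, 0, 0], [0.006, -0.004, 0, 0, 0], [0.006, -0.004, 0, 0, 0.4], [0.006, -0.004, 0, 0, 0.7], [0.006, -0.004, 0, 0, 0.8], [0.006, -0.004, 0, 0, 0.8], [-0.03, -0.004, 0, 0, 0.8], [-0.085, -0.004, 0, 0, 0.8], [-0.11, -0.004, 0, 0, 0.8], [-0.11, -0.004, 0, 0, 0.8]]
  ],
  "newtons": 4
}}

```text
t: 23.22
ee_pos: [0.4961, 0.3258, 0.1795]
ee_rot: [0.707, -0.042, 0.705, 0.044]
contact_force: [-0.5, 0.0, -1.3]
width: 0.804
```

```bash
python3 -c "
from h import *
for n in ('top','side'):
  c=r.camera(n)
  for k,z in (('shaker_grip',.085),('spout_tip',.004),('knob',.066)): print(n,k,[(x['p'],atz(c,x['uv'],z)) for x in r.landmark_of(c,k)[:2]])
  if n=='top':
    for k,z in (('knob',.066),):
      print([(x['p'],x['extent']) for x in r.look_for(c,k)[:2]])
    cv2.imwrite('pics/raw_g.png',c['pixels'][:,:,::-1])
    im=c['pixels'].astype(int).sum(2); m=np.zeros_like(im,bool); m[225:265,300:335]=1; ys,xs=np.where((im<110)&m); print('dark',xs.mean(),ys.mean(),xs.min(),xs.max(),ys.min(),ys.max(),atz(c,(xs.mean(),ys.mean()),.088))
  else: save(c,'s10.png',(200,100,340,230),4)
go([.527,.153,.13],7)"
```

```text
top shaker_grip [(0.68, array([0.49337953, 0.33161301, 0.085     ])), (0.48, array([ 0.54625495, -0.03410786,  0.085     ]))]
top spout_tip []
top knob [(0.57, array([0.53639823, 0.15453919, 0.066     ]))]
[(0.6, [312.4, 198.0, 404.6, 270.0])]
dark 325.7173913043478 240.05434782608697 315 334 225 256 [0.53709943 0.1373326  0.088     ]
side shaker_grip [(0.85, array([0.496747  , 0.33318279, 0.085     ]))]
side spout_tip [(0.74, array([0.48868053, 0.37862601, 0.004     ])), (0.54, array([0.53158257, 0.21930101, 0.004     ]))]
side knob [(0.62, array([0.52137984, 0.14699444, 0.066     ]))]
t 23.68 tcp [0.495  0.325  0.1769] jaw 7.0 F [-0.2  -0.07 -0.83] w 0.805 -> shift mm [  47.  -174.6   10.8] spin 0.0
```

View pics/s10.png

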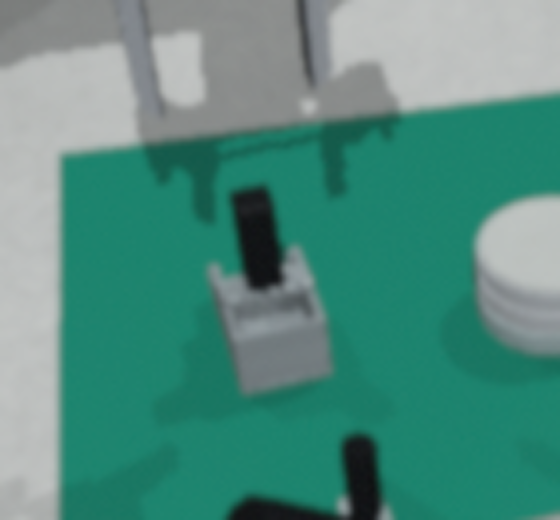

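The shaker stands upright at (0.494,0.332), and all 12 picture views are used. Next I refine the knob position and the carriage start.

```bash
python3 -c "
from h import *
c=r.camera('top'); ey=np.array([-.122,.9925]); ex=np.array([.9925,.122])
k=atz(c,(318.75,244.4),.088)[:2]; e=atz(c,(333.75,242.5),.014)[:2]
print('knob',k,'edge diff',(k-e)@ey,'tray y->knob',(k-[.5395,.0175])@ey,(k-[.5395,.0175])@ex)
for z in (.066,.088): print(z,proj(c,[.527,.153,z]))
go([*k,.13],7); go([*k,.049],7)"
```

```text
knob [0.5284842  0.15212252] edge diff 0.03597833426852863 tray y->knob 0.13495677704126657 0.005490762423096728
0.066 [318.04991414 245.21028699]
0.088 [318.349536   245.12654656]
t 23.73 tcp [0.4951 0.325  0.177 ] jaw 7.0 F [ 0.15 -1.03  0.14] w 0.805 -> shift mm [  47.1 -175.6   12.1] spin 0.0
t 23.73 tcp [0.4951 0.325  0.177 ] jaw 7.0 F [ 0.15 -1.03  0.14] w 0.805 -> shift mm [ 128.1 -175.6   12.1] spin 0.0
```

Emit:
{"fn": "drive_tool", "kwargs": {
  "targets": [
    [[0, -0.03, 0.002, 0, 0.8], [0, -0.08, 0.006, 0, 0.8], [0.01, -0.13, 0.01, 0, 0.8], [0.03, -0.165, 0.012, 0, 0.8], [0.06, -0.175, 0.012, 0, 0.8], [0.095, -0.175, 0.012, 0, 0.8], [0.12, -0.175, 0.012, 0, 0.8], [0.127, -0.175, 0.012, 0, 0.8], [0.127, -0.175, 0.012, 0, 0.8], [0.127, -0.175, 0.012, 0, 0], [0.127, -0.175, 0.012, 0, 0], [0.127, -0.175, 0.012, 0, 0], [0.127, -0.175, 0.012, 0, 0], [0.127, -0.175, 0.012, 0, 0], [0.127, -0.175, 0.012, 0, 0], [0.127, -0.175, 0.012, 0, 0], [0.127, -0.175, 0.012, 0, 0]]
  ],
  "newtons": 30
}}

```text
t: 25.85
ee_pos: [0.5282, 0.1529, 0.0504]
ee_rot: [0.706, -0.043, 0.706, 0.043]
contact_force: [-2.5, 0.4, 2.8]
width: 0.186
```

```bash
python3 -c "
from h import *
go([.528,.1525,.05],7)
c=r.camera('top')
for k,z in (('knob',.066),('tray',.034)): print(k,[(x['p'],atz(c,x['uv'],z)) for x in r.landmark_of(c,k)[:1]])"
```

```text
t 25.85 tcp [0.5282 0.1529 0.0504] jaw 7.0 F [-2.54  0.43  2.84] w 0.186 -> shift mm [ 0.4 -0.3 -0.2] spin 0.0
knob []
tray [(0.87, array([0.5397693 , 0.01566954, 0.034     ]))]
```

Emit:
{"fn": "drive_tool", "kwargs": {
  "targets": [
    [[0, -0.002, 0, 0, 0], [0, -0.006, 0, 0, 0], [0, -0.012, 0, 0, 0], [0, -0.02, 0, 0, 0], [0, -0.03, 0, 0, 0], [0, -0.04, 0, 0, 0], [0, -0.05, 0, 0, 0], [0, -0.06, 0, 0, 0], [0, -0.07, 0, 0, 0], [0, -0.078, 0, 0, 0], [0, -0.084, 0, 0, 0], [0, -0.088, 0, 0, 0], [0, -0.09, 0, 0, 0], [0, -0.09, 0, 0, 0]]
  ]
}}

```text
t: 27.75
ee_pos: [0.5389, 0.0626, 0.0504]
ee_rot: [0.705, -0.043, 0.706, 0.043]
contact_force: [-6.3, -2.1, 5.4]
width: 0.185
```

Emit:
{"fn": "drive_tool", "kwargs": {
  "targets": [
    [[0, -0.002, 0, 0, 0], [0, -0.006, 0, 0, 0], [0, -0.012, 0, 0, 0], [0, -0.02, 0, 0, 0], [0, -0.028, 0, 0, 0], [0, -0.036, 0, 0, 0], [0, -0.044, 0, 0, 0], [0, -0.052, 0, 0, 0], [0, -0.058, 0, 0, 0], [0, -0.063, 0, 0, 0], [0, -0.067, 0, 0, 0], [0, -0.07, 0, 0, 0], [0, -0.07, 0, 0, 0]]
  ]
}}

```text
t: 29.38
ee_pos: [0.547, -0.0071, 0.0503]
ee_rot: [0.705, -0.043, 0.706, 0.043]
contact_force: [-7.8, -2.6, 6.7]
width: 0.187
```

```bash
cat > sl.py <<'E'
from h import *
s=r.read_state(); ey=np.array([-.122,.9925]); ex=np.array([.9925,.122])
for _ in range(4):
    s=r.read_state(); p=s["ee_pos"][:2]-[.5282,.1529]; f=s["contact_force"][:2]
    print(round(s["t"],2),"slid mm",round(-p@ey*1000,2),"lat",round(p@ex*1000,2),"Fy",round(f@ey,2),"Fx",round(f@ex,2)); r.camera("top")
E
python3 sl.py
```

```text
29.38 slid mm 161.09 lat -0.84 Fy -1.68 Fx -8.06
29.43 slid mm 161.05 lat -0.83 Fy -1.48 Fx -7.97
29.48 slid mm 161.07 lat -0.78 Fy -1.11 Fx -8.13
29.52 slid mm 161.06 lat -0.83 Fy -1.48 Fx -8.6
```

Emit:
{"fn": "drive_tool", "kwargs": {
  "targets": [
    [[0, -0.001, 0, 0, 0], [0, -0.004, -0.001, 0, 0], [0, -0.008, -0.001, 0, 0], [0, -0.011, -0.001, 0, 0], [0, -0.012, -0.001, 0, 0], [0, -0.012, -0.001, 0, 0]]
  ]
}}

```text
t: 30.32
ee_pos: [0.5484, -0.0183, 0.0504]
ee_rot: [0.706, -0.043, 0.706, 0.043]
contact_force: [-5.2, -2.2, 2.8]
width: 0.185
```

```bash
python3 sl.py
```

```text
30.32 slid mm 172.4 lat -0.88 Fy -1.57 Fx -5.45
30.38 slid mm 172.36 lat -0.92 Fy -0.65 Fx -4.46
30.43 slid mm 172.3 lat -0.92 Fy -0.39 Fx -5.18
30.48 slid mm 172.27 lat -0.94 Fy -1.49 Fx -4.53
```

Emit:
{"fn": "drive_tool", "kwargs": {
  "targets": [
    [[0, -0.002, 0, 0, 0], [0, -0.004, 0, 0, 0], [0, -0.005, 0, 0, 0], [0, -0.005, 0, 0, 0]]
  ]
}}

```text
t: 31.02
ee_pos: [0.5489, -0.0229, 0.0504]
ee_rot: [0.706, -0.043, 0.706, 0.043]
contact_force: [-5.2, 0.2, 2.4]
width: 0.189
```

```bash
python3 sl.py
```

```text
31.02 slid mm 177.0 lat -0.94 Fy 0.8 Fx -5.12
31.07 slid mm 176.96 lat -0.96 Fy -0.19 Fx -5.48
31.12 slid mm 177.03 lat -0.94 Fy -0.58 Fx -4.67
31.18 slid mm 176.99 lat -0.93 Fy -0.74 Fx -6.13
```

Emit:
{"fn": "drive_tool", "kwargs": {
  "targets": [
    [[0, -0.002, -0.001, 0, 0], [0, -0.004, -0.001, 0, 0], [0, -0.004, -0.001, 0, 0]]
  ]
}}

```text
t: 31.6
ee_pos: [0.5491, -0.0259, 0.0505]
ee_rot: [0.706, -0.043, 0.705, 0.044]
contact_force: [-0.4, 4.9, -2.1]
width: 0.184
```

```bash
python3 sl.py
```

```text
31.6 slid mm 179.96 lat -1.1 Fy 4.88 Fx 0.2
31.65 slid mm 180.08 lat -1.07 Fy 5.1 Fx 0.58
31.7 slid mm 180.12 lat -1.06 Fy 4.73 Fx -0.25
31.75 slid mm 180.17 lat -1.08 Fy 4.6 Fx 0.11
```

Emit:
{"fn": "drive_tool", "kwargs": {
  "targets": [
    [[0, -0.002, 0, 0, 0], [0, -0.003, 0, 0, 0], [0, -0.003, 0, 0, 0]]
  ]
}}

```text
t: 32.17
ee_pos: [0.5495, -0.0297, 0.0505]
ee_rot: [0.706, -0.043, 0.705, 0.043]
contact_force: [2.4, 2.7, -3.0]
width: 0.188
```

```bash
python3 sl.py
```

```text
32.17 slid mm 183.79 lat -1.1 Fy 2.35 Fx 2.74
32.23 slid mm 183.84 lat -1.13 Fy 3.51 Fx 2.51
32.27 slid mm 183.89 lat -1.14 Fy 4.01 Fx 2.83
32.33 slid mm 183.87 lat -1.15 Fy 3.05 Fx 2.84
```

Emit:
{"fn": "drive_tool", "kwargs": {
  "targets": [
    [[0, -0.001, 0.0005, 0, 0], [0, -0.002, 0.0005, 0, 0], [0, -0.002, 0.0005, 0, 0]]
  ]
}}

```text
t: 32.75
ee_pos: [0.5499, -0.0325, 0.0505]
ee_rot: [0.706, -0.043, 0.706, 0.043]
contact_force: [2.8, -1.5, -4.2]
width: 0.188
```

```bash
python3 sl.py
```

```text
32.75 slid mm 186.68 lat -1.12 Fy -1.87 Fx 2.59
32.8 slid mm 186.7 lat -1.12 Fy -2.1 Fx 2.16
32.85 slid mm 186.69 lat -1.14 Fy -2.78 Fx 3.75
32.9 slid mm 186.69 lat -1.11 Fy -3.96 Fx 3.36
```

Emit:
{"fn": "drive_tool", "kwargs": {
  "targets": [
    [[0, -0.001, 0, 0, 0], [0, -0.002, 0, 0, 0], [0, -0.002, 0, 0, 0]]
  ]
}}

```text
t: 33.33
ee_pos: [0.55, -0.034, 0.0505]
ee_rot: [0.706, -0.043, 0.706, 0.043]
contact_force: [4.0, -0.8, -2.1]
width: 0.186
```

```bash
python3 sl.py
```

```text
33.33 slid mm 188.18 lat -1.17 Fy -1.25 Fx 3.85
33.38 slid mm 188.15 lat -1.15 Fy -1.14 Fx 3.7
33.42 slid mm 188.18 lat -1.15 Fy -2.56 Fx 4.2
33.48 slid mm 188.19 lat -1.14 Fy -2.69 Fx 3.51
```

Emit:
{"fn": "drive_tool", "kwargs": {
  "targets": [
    [[0, -0.001, -0.0005, 0, 0], [0, -0.001, -0.0005, 0, 0]]
  ]
}}

```text
t: 33.78
ee_pos: [0.55, -0.0347, 0.0505]
ee_rot: [0.706, -0.043, 0.705, 0.043]
contact_force: [6.6, 0.3, -6.4]
width: 0.187
```

```bash
python3 sl.py
```

```text
33.77 slid mm 188.87 lat -1.21 Fy -0.5 Fx 6.55
33.83 slid mm 188.87 lat -1.19 Fy -0.42 Fx 7.43
33.88 slid mm 188.91 lat -1.15 Fy -0.69 Fx 6.4
33.92 slid mm 188.88 lat -1.18 Fy 0.29 Fx 6.59
```

Emit:
{"fn": "drive_tool", "kwargs": {
  "targets": [
    [[0, -0.001, -0.0005, 0, 0], [0, -0.001, -0.0005, 0, 0]]
  ]
}}

```text
t: 34.22
ee_pos: [0.5501, -0.0355, 0.0506]
ee_rot: [0.706, -0.043, 0.705, 0.043]
contact_force: [8.9, 2.6, -8.6]
width: 0.186
```

```bash
python3 sl.py
```

```text
34.23 slid mm 189.68 lat -1.26 Fy 1.5 Fx 9.11
34.27 slid mm 189.63 lat -1.2 Fy 1.0 Fx 9.2
34.33 slid mm 189.63 lat -1.26 Fy 1.66 Fx 9.35
34.38 slid mm 189.63 lat -1.24 Fy 1.21 Fx 8.93
```

Emit:
{"fn": "drive_tool", "kwargs": {
  "targets": [
    [[0, 0, 0.001, 0, 0], [0, -0.001, 0.002, 0, 0], [0, -0.001, 0.002, 0, 0]]
  ]
}}

```text
t: 34.8
ee_pos: [0.5503, -0.0359, 0.0504]
ee_rot: [0.705, -0.043, 0.706, 0.044]
contact_force: [-3.9, 4.5, 4.3]
width: 0.184
```

```bash
python3 sl.py
```

```text
34.8 slid mm 190.09 lat -1.13 Fy 4.93 Fx -3.33
34.85 slid mm 190.09 lat -1.13 Fy 6.13 Fx -3.16
34.9 slid mm 190.12 lat -1.16 Fy 6.52 Fx -3.11
34.95 slid mm 190.12 lat -1.13 Fy 5.94 Fx -3.73
```

Emit:
{"fn": "drive_tool", "kwargs": {
  "targets": [
    [[0, 0.001, 0.0005, 0, 0], [0, 0.001, 0.0005, 0, 0], [0, 0.001, 0.0005, 0, 0]]
  ]
}}

```text
t: 35.38
ee_pos: [0.5503, -0.0356, 0.0504]
ee_rot: [0.705, -0.043, 0.707, 0.043]
contact_force: [-5.7, 2.5, 5.3]
width: 0.184
```

```bash
python3 sl.py
```

```text
35.38 slid mm 189.77 lat -1.06 Fy 3.14 Fx -5.34
35.42 slid mm 189.81 lat -1.09 Fy 3.15 Fx -5.67
35.48 slid mm 189.81 lat -1.08 Fy 2.62 Fx -5.15
35.52 slid mm 189.77 lat -1.08 Fy 2.16 Fx -4.94
```

Emit:
{"fn": "drive_tool", "kwargs": {
  "targets": [
    [[0, 0.0007, -0.001, 0, 0], [0, 0.0007, -0.001, 0, 0], [0, 0.0007, -0.001, 0, 0], [0, 0.0007, -0.001, 0, 0]]
  ]
}}

```text
t: 36.08
ee_pos: [0.5503, -0.0353, 0.0504]
ee_rot: [0.706, -0.043, 0.706, 0.043]
contact_force: [-3.0, -1.4, 2.1]
width: 0.186
```

```bash
python3 sl.py; python3 -c "
from h import *
hs={'shaker_grip':.085,'spout_tip':.004,'tray':.034,'jar':0,'slidebox':0,'dishes':0,'chip0_mid':.041,'stand':0}
for n in ('top','side'):
    c=r.camera(n)
    for k,z in hs.items(): print(n,k,[(round(x['p'],2),np.array(x['uv']).round(),atz(c,x['uv'],z).round(3)) for x in r.landmark_of(c,k)[:3]])
print(r.read_state()['width'])"
```

```text
36.08 slid mm 189.46 lat -1.06 Fy -0.98 Fx -3.19
36.12 slid mm 189.43 lat -1.09 Fy -1.02 Fx -4.52
36.17 slid mm 189.42 lat -1.05 Fy -0.88 Fx -3.81
36.23 slid mm 189.41 lat -1.0 Fy -1.24 Fx -4.27
top shaker_grip [(0.94, array([232., 261.]), array([0.499, 0.333, 0.085]))]
top spout_tip [(0.82, array([215., 266.]), array([0.488, 0.382, 0.004]))]
top tray []
top jar [(0.82, array([309., 156.]), array([0.732, 0.166, 0.   ]))]
top slidebox [(0.59, array([378., 130.]), array([0.789, 0.006, 0.   ])), (0.18, array([235., 186.]), array([0.666, 0.335, 0.   ]))]
top dishes [(0.67, array([235., 187.]), array([0.665, 0.335, 0.   ]))]
top chip0_mid [(0.25, array([215., 265.]), array([0.491, 0.375, 0.041]))]
top stand [(0.61, array([405., 232.]), array([ 0.551, -0.048,  0.   ])), (0.35, array([310., 156.]), array([0.731, 0.164, 0.   ]))]
side shaker_grip [(0.64, array([264., 158.]), array([0.496, 0.325, 0.085]))]
side spout_tip [(0.94, array([263., 168.]), array([0.489, 0.393, 0.004]))]
side tray [(0.71, array([347., 387.]), array([ 0.567, -0.167,  0.034]))]
side jar [(0.9, array([382., 220.]), array([0.723, 0.169, 0.   ]))]
side slidebox [(0.7, array([444., 280.]), array([ 0.792, -0.001, -0.   ])), (0.49, array([342., 392.]), array([ 0.563, -0.16 ,  0.   ]))]
side dishes [(0.56, array([348., 383.]), array([ 0.575, -0.149,  0.   ])), (0.55, array([346., 385.]), array([ 0.57 , -0.151,  0.   ]))]
side chip0_mid [(0.44, array([347., 386.]), array([ 0.567, -0.168,  0.041]))]
side stand [(0.74, array([324., 328.]), array([ 0.554, -0.052,  0.   ]))]
0.18756511293239594
```

```bash
python3 -c "
from h import *
r.hand_in()"; python3 sl.py
```

```text
the job is handed in; nothing more can be done
the job is handed in; nothing more can be done
```

The job is handed in at about 36 s on the robot clock; no verdict came back.

**What I did**
- I gripped the shaker's post and tipped the tub about 25° by pressing its rear edge on the tray's far rim. The post turned between the pads, because the moves allow no tool tilt.
- I then shook two chips into each compartment and stood the shaker upright near its old place, at about (0.495, 0.33).
- I gripped the knob and slid the carriage 189.4 mm to the detent.

**Last checks**
- **Carriage:** the rib's resistance began about 180 mm into the slide. It reversed after about 184 mm, and a test push beyond the notch met 6 N. I finished where the force along the rail was near zero (about -1 N). From the pictures the carriage started at about 9 mm, so it should be within 1–2 mm of 0.200.
- **Grip:** the fingers were on the knob with 30 N commanded, at an opening of 0.187, which matches the 18 mm knob. About 4 N of sideways force remained across the rail.
- **Tray:** the side camera found it at about (0.567, -0.167), against (0.563, -0.171) expected.
- **Bystanders:** the jar and slide box read within about 10 mm of their first positions, and so did the dish stack from the top. The side camera put "dishes" on the tray, which I took as a false report.

**Not confirmed**
- The chips were last counted, two per compartment, before the slide. Afterwards the microscope hid the tray, and there was only one weak chip report (0.44), at the tray's position. I moved the carriage slowly to keep them in.

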